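# Close the degassing chamber and hold its lid on the seal

## Task

Get the vacuum chamber ready for pump-down: first swing its carry handle up and back, out of the way, until it clicks into its rear detent. Then turn the blue quarter-turn lock on the lid until its slot lines up with the white index line, press the lid fully down onto the pot and finish while still holding it pressed there, so that the pump can draw it tight. Leave the cup, the tin and the tumbler where they stand.

Things in the scene. Friction and masses are not known exactly. Their poses are not given: they have to be found in the camera images.
- chamber: Fixed stainless pot, 196 mm across and 121 mm high to the rim, standing upright on the counter. Origin: centre of its underside; z up, -x points to its front (the side with the lock), +x to the lid's hinge at the back.
- bail (a joint): Carry handle: a U of 8 mm bar, pivoted left and right of the pot about the chamber's y. Radians: 0 = leaning forward over the lock (49 degrees above level), grows up and back, 0.72 = upright, 1.2 = rear stop. Stays where left (1 to 2.5 N moves its crossbar). Some 0.3 to 0.15 rad before the stop its arms ride over two spring balls (about 3 N more), which snap out behind them and keep it at the stop.
- bail_axis (a point): Centre point of the handle's pivot axis, 105 mm above the counter on the pot's centre line; axes as the chamber's.
- bail_grip (a point): Middle of the handle's crossbar, at the centre of its black round sleeve: 18 mm thick, 110 mm long, along the chamber's y, 140 mm from the pivot axis. Free from above. At the rear stop it is 125 mm above and 65 mm behind bail_axis.
- lid (a joint): Round clear lid, 224 mm over its red seal, hinged at the back 112 mm behind the pot's centre, 125 mm high. Radians: 0 = down on the rim, grows opening. A spring holds it ajar at 0.085 (front 20 mm up); 11 N on lid_press brings it to 0; it rises when let go. With the slot over 0.14 rad off the index line the T-bar under the lock lands on the pot's catch plate and the lid stops at 0.07.
- lid_press (a point): A free spot on the lid's clear upper face on its centre line, 45 mm in front of the lid's centre (137 mm above the counter when the lid is down, about 13 mm more while ajar). The brass fittings and gauge stand behind the centre, up to 45 mm high.
- lock (a joint): Quarter-turn lock on the dark tongue at the lid's front, axis upright. Radians, growing counter-clockwise from above: 0 = slot crosswise (along the chamber's y), 1.571 = slot in line with the white index line (along the chamber's x); end stops at 0 and 1.85, so it can be turned too far. Needs about 0.1 N m, stays where left, rides with the lid.
- lock_wing (a point): Centre of the lock's blue upright wing, 12 thick, 38 long, 24 mm high, slot along its top, on a silver disc 38 mm across (top 12 mm below this point); the tongue is 20 mm below. 125 mm in front of the pot's centre, 153 mm above the counter with the lid down, about 20 more while ajar. Its y axis runs along the slot, its x axis across the wing.
- cup: White plastic mixing cup, 76 mm across, 85 mm high, upright; origin at the centre of its underside. To be left alone.
- tin: Red tin, 84 mm across, 130 mm high, upright; origin at the centre of its underside. To be left alone.
- tumbler: Steel tumbler, 74 mm across, 150 mm high, upright; origin at the centre of its underside. To be left alone.

How it is judged:
By the outcome, as a careful person would: the job done as asked, in the order asked, and still so for the second after the job is handed in, while the arm keeps its last pose, push and grip.
It also fails if it takes over 64 s, if anything falls off the work surface, if the arm or the gripper's body presses on something with over 40 N, if the wrist force passes 120 N, or if a joint passes its speed limit or range.

## Robot

A 6-joint arm with a two-finger parallel gripper is mounted at the origin on the work surface. World frame = base frame: x ahead of the robot, y to its left, z up, the work surface at z = 0. Lengths are in m, angles in rad, forces in N, time in s.
With the tool pointing down it reaches from about 0.35 to 0.975 m from the base axis. Payload 17.4 kg.
Tool frame: the origin (TCP) lies on the centre line of the jaws, within the pads' length; the fingertips stand 11 mm ahead of it and the grasp point (between the pads) lies 8 mm behind it; x points along the fingers, y is the direction in which the jaws open and shut, and the axes are right-handed (so a half turn about x gives the same grasp; the last joint's range is limited). The gripper opens to 85 mm and grips with 20 to 120 N. Pads are 22 mm wide; open, the fingers measure 114 mm over their backs; the gripper's body (76 mm by 85 mm) begins 54 mm behind the grasp point. The pads swing forward as they close: fully open they stand 13 mm farther back than shut.
Start: joints at [1.145, 0.116, 1.442, -0, 1.584, -0.038], TCP at [0.255, 0.625, 0.242] pointing down, gripper open.
Joint ranges: [-2.83, 2.83], [-0.83, 2.19], [0.07, 2.5], [-1.14, 4.28], [0.01, 3], [-2.97, 2.97]. Speed limits (rad/s): [1.89, 1.89, 2.22, 3.14, 3.14, 3.14].

## Interface

Orientations are given as [roll, pitch, yaw] about the fixed x, y, z axes, in that order (R = Rz(yaw) Ry(pitch) Rx(roll)).
In Python, from station import status, read_camera, calibration, job gives the robot as it stands.
- The arm moves only by the tool jog_arm, never from a script. Its argument "commands" is a list of rows, each a list of 2 entries, a list of its own where there are three numbers: the shift along the tool's x, y, z normalised to -1 to 1, where 1 is 0.025 m, then the turn, a rotation vector about the tool's x, y, z normalised to -1 to 1, where 1 is 6 degrees. A call has 1 to 20 rows; each row shifts and turns the commanded pose from where the row before left it, along the tool's axes as they then stand; what a row does not reach is not made up. A row lasts 1/8 s, in which the tool goes at most 62.5 mm and 10.7 degrees, less where a joint would pass 70% of its speed; a pose out of reach is approached as far as the arm can. A call with a number of a shift or a turn outside -1 to 1 is refused whole. A call with a gripper value outside its range is refused whole. "jaw" is the opening, from 0 (shut) to 1 (fully open), set as the call begins (left out, the last holds). The fingers move at their own pace and stop on an object; the grip force is fixed at half the most. Time passes only in rows, so rows that do not move let the fingers close. It gives the time, the measured TCP pose, the force and the opening at its end, in the units of the state.
- status.sense(): the state, without advancing time (a new reading comes with each control period).
- read_camera(name): name is "scene" or "side" or "wrist"; returns the picture (400x640x3 uint8, red, green, blue); there is no depth.
- calibration(name): a dict with "mtx" (3x3 intrinsics, pixels), "distortion" ([k1, k2, p1, p2, k3] as OpenCV has them; the pictures are not rectified), "rvec" (rotation vector, rad) and "tvec" (3), from world to camera coordinates, as OpenCV has them; the wrist camera has in their place "hand_eye" (4x4, takes a point from camera to tool coordinates, whose origin is the TCP and whose axes are the tool frame's). Camera axes: x right, y down, z forward; pixel columns grow to the right and rows downward; lengths in m; the calibration is good to about 2 mm. A picture is of the moment at which its call begins: read the wrist's pose just before it. calibration takes no time and is no camera call.
- job.job_done(): hands the job in, once; it reports no verdict.
The state is a dict: "time": time; "joint_pos": joint angles; "joint_velocities": joint speeds; "effort": joint torques, N m; "position": TCP position; "tool_rot": TCP orientation; "contact_force": force on the tool from outside, world axes, zero at the start; "wrist_torque": the same for the moment, N m; "width": opening from 0.0 (shut) to 1.0 (fully open).
Only numpy, scipy, OpenCV 4.12 (cv2) and the standard library are available. Lean on these libraries where they do the work, as an engineer would, in place of code of your own. Each camera call takes 0.05 s, during which the arm holds its last target.

## Working session

There is one attempt and no reset: what is moved stays moved. The work goes in short steps, Python scripts to look and compute and a tool call to move; the robot and the scene stay as the last step left them, time stands still between calls to the robot, and variables do not carry over. Pictures are saved under pics/ and viewed, and the job is handed in when it is done.

Besides the shell and the picture viewer there is one more tool, called after "Emit:" as name([rows], argument=value, ...), one row to a line, values as JSON. jog_arm: Moves the arm, as the interface text tells. Its arguments: {"type":"object","properties":{"commands":{"type":"array","items":{"type":"array"}},"jaw":{"type":"number"}},"required":["commands"]}

```bash
ls; mkdir -p pics; python3 - <<'E'
from station import status, read_camera, calibration
import cv2
s=status.sense(); print({k:s[k] for k in('time','position','tool_rot','contact_force','width')})
for n in('scene','side','wrist'):
    im=read_camera(n); cv2.imwrite(f'pics/{n}0.png',im[:,:,::-1])
    c=calibration(n); print(n,{k:(v.tolist() if hasattr(v,'tolist') else v) for k,v in c.items()})
E
```

```text
pics
{'time': 0.0, 'position': array([0.25516232, 0.6247084 , 0.24153215]), 'tool_rot': array([-1.65131022,  1.56955698, -2.03909281]), 'contact_force': array([ 0.49365196, -0.05960914, -0.06258502]), 'width': 1.003175163730805}
scene {'mtx': [[499.6131970865487, 0.0, 323.9730177340405], [0.0, 499.6131970865487, 203.21283882193765], [0.0, 0.0, 1.0]], 'distortion': [0.01556818545117808, 0.0, 0.0, 0.0, 0.0], 'rvec': [1.4782726198619638, 1.7447813627275799, -0.9716107777323048], 'tvec': [-0.005898246935980203, -0.16154465442070348, 1.727181026957062]}
side {'mtx': [[439.6507201687016, 0.0, 328.3367587274345], [0.0, 439.6507201687016, 194.2573496530549], [0.0, 0.0, 1.0]], 'distortion': [-0.03351536752671916, 0.0, 0.0, 0.0, 0.0], 'rvec': [2.451926841517068, -0.3006072209868795, 0.1191881542132731], 'tvec': [-0.5388635982930179, 0.26405873616632736, 0.8721558322911863]}
wrist {'mtx': [[317.12236493039444, 0.0, 318.14387096584744], [0.0, 317.12236493039444, 199.72147943304313], [0.0, 0.0, 1.0]], 'distortion': [-0.014692707438659868, 0.0, 0.0, 0.0, 0.0], 'hand_eye': [[-6.578052546508577e-05, -0.3240035599545875, 0.9460558592438795, -0.13251712284284062], [0.9999999974891502, 3.620792717295695e-06, 7.07713761042454e-05, 0.0012634113330795005], [-2.6355649966008462e-05, 0.9460558615238545, 0.32400355890288585, -0.08295317238438207], [0.0, 0.0, 0.0, 1.0]]}
```

View pics/scene0.png

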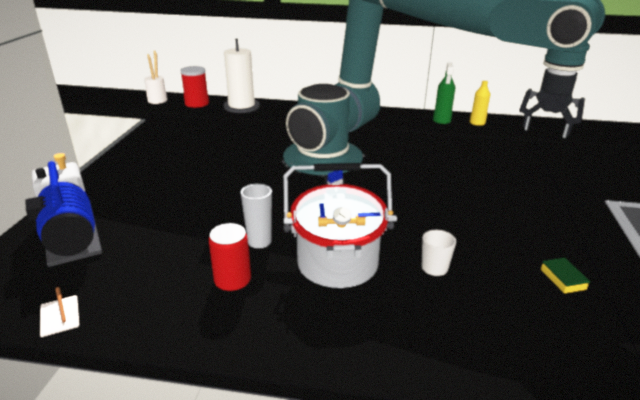

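View pics/side0.png

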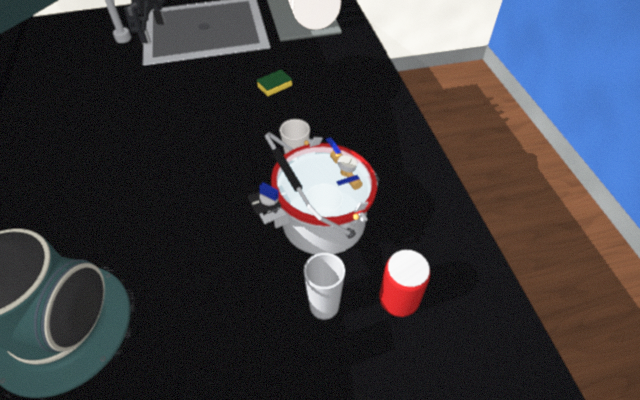

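View pics/wrist0.png

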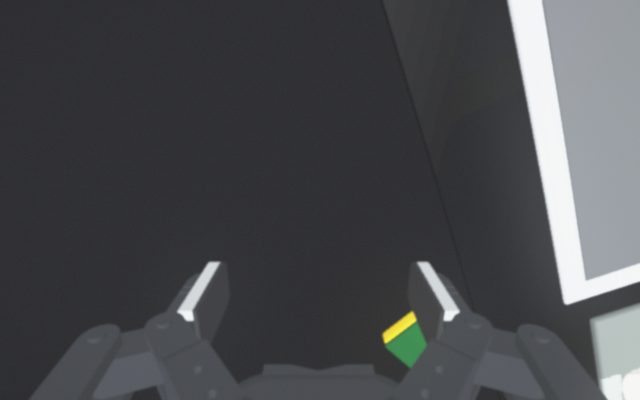

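The scene view has the pot at about (340,235), bail crossbar at about (338,166) and lock at about (335,177). The side view has the sleeve near (285,170) and the lock near (268,194). The cup, tin and tumbler stand around the pot. I'll zoom in to measure.

```bash
python3 - <<'E'
import cv2
a=cv2.imread('pics/scene0.png')[150:290,270:410]; b=cv2.imread('pics/side0.png')[110:260,235:395]
cv2.imwrite('pics/scz.png',cv2.resize(a,None,fx=4.2,fy=4.2,interpolation=cv2.INTER_CUBIC))
cv2.imwrite('pics/siz.png',cv2.resize(b,None,fx=4,fy=4,interpolation=cv2.INTER_CUBIC)[:600])
E
```

```text
(no output)
```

View pics/scz.png

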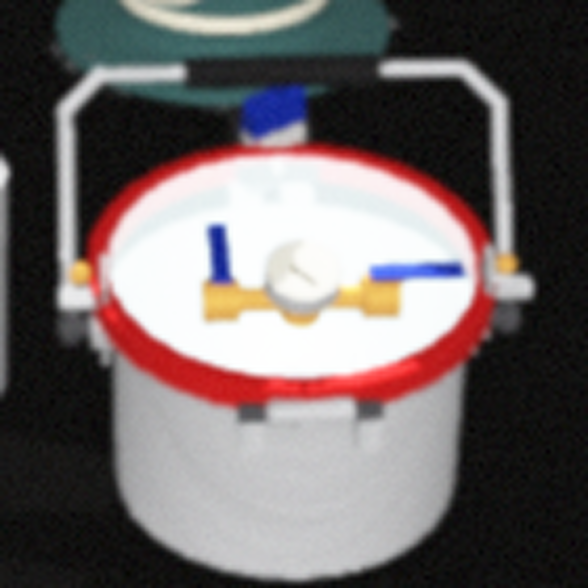

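View pics/siz.png

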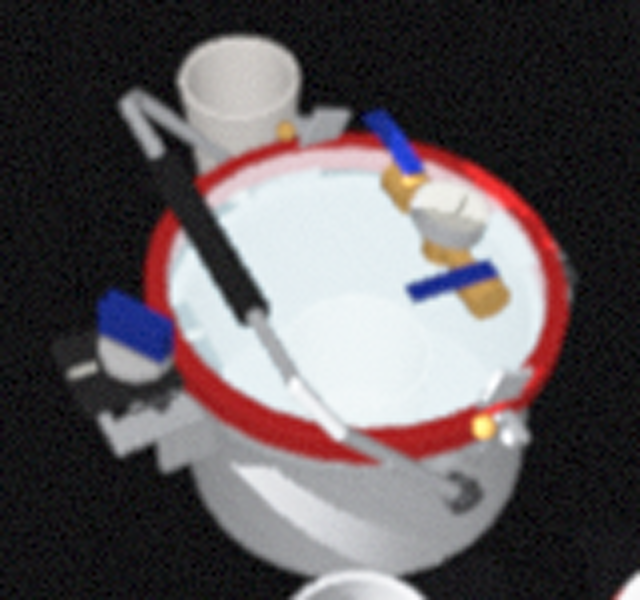

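```bash
cat > h.py <<'E'
import numpy as np, cv2
from station import calibration, status, read_camera
from scipy.spatial.transform import Rotation as Rn
def ray(n,px,s=None):
    c=calibration(n); K=np.array(c['mtx']); d=np.array(c['distortion'])
    u=cv2.undistortPoints(np.array([[px]],float),K,d)[0,0]; v=np.array([u[0],u[1],1.])
    if n=='wrist':
        H=np.array(c['hand_eye']); R=Rn.from_euler('xyz',s['tool_rot']).as_matrix(); p=np.array(s['position'])
        o=R@H[:3,3]+p; v=R@H[:3,:3]@v
    else:
        R=cv2.Rodrigues(np.array(c['rvec'],float))[0]; o=-R.T@np.array(c['tvec']); v=R.T@v
    return o,v/np.linalg.norm(v)
def tri(*rs):
    A=0;b=0
    for o,v in rs:
        P=np.eye(3)-np.outer(v,v); A=A+P; b=b+P@o
    x=np.linalg.solve(A,b); return x, [round(float(1000*np.linalg.norm((np.eye(3)-np.outer(v,v))@(x-o))),1) for o,v in rs]
def plane(r,z):
    o,v=r; return o+v*(z-o[2])/v[2]
def snap(n,name):
    s=status.sense(); im=read_camera(n)[:,:,::-1]; cv2.imwrite(f'pics/{name}.png',im); np.save(f'pics/{name}.npy',np.r_[s['position'],s['tool_rot']]); return s,im
E
python3 - <<'E'
from h import *
np.set_printoptions(precision=4,suppress=True)
sc=lambda x,y:ray('scene',(x/4.2+270-.4,y/4.2+150-.4)); si=lambda x,y:ray('side',(x/4+235-.4,y/4+110-.4))
for n,a,b in [('wing',(274,113),(134,326)),('sleeve-y',(186,72),(255,312)),('sleeve+y',(381,69),(172,160)),('ball-y',(80,271),(484,427)),('ball+y',(507,263),(285,131)),('gauge',(300,275),(450,215))]:
    print(n,*tri(sc(*a),si(*b)))
# red rim ellipse
for n in('scene','side'):
    im=cv2.imread(f'pics/{n}0.png').astype(int); m=((im[:,:,2]>120)&(im[:,:,1]<70)&(im[:,:,0]<70)).astype('uint8')
    x0,x1,y0,y1=(285,392,180,250) if n=='scene' else (265,385,135,230)
    q=np.zeros_like(m); q[y0:y1,x0:x1]=m[y0:y1,x0:x1]
    c=np.vstack(cv2.findContours(q,cv2.RETR_EXTERNAL,cv2.CHAIN_APPROX_NONE)[0]); h=cv2.convexHull(c)
    e=cv2.fitEllipse(h); print(n,e)
    # project hull onto plane z=.137 fit circle
    P=np.array([plane(ray(n,p[0]),.137)[:2] for p in h]); (cx,cy),r=cv2.minEnclosingCircle(P.astype('float32')); print(cx,cy,r)
E
```

```text
wing [0.4565 0.1038 0.1716] [0.3, 0.3]
sleeve-y [0.5102 0.0596 0.2207] [1.4, 1.4]
sleeve+y [0.4897 0.1664 0.2215] [2.3, 2.3]
ball-y [0.6136 0.0198 0.1491] [1.7, 1.7]
ball+y [0.5629 0.2463 0.1476] [1.8, 1.8]
gauge [0.6297 0.141  0.1705] [1.2, 1.2]
scene ((339.10797119140625, 215.49864196777344), (64.04569244384766, 98.33793640136719), 92.8412094116211)
0.5646889209747314 0.1261928528547287 0.13656575977802277
side ((323.6612243652344, 183.848876953125), (81.28659057617188, 106.29893493652344), 95.06554412841797)
0.5747358798980713 0.13217362761497498 0.11737792938947678
```

```bash
cat >> h.py <<'E'
PSI=0.21; C=np.array([0.578,0.130]); CX=np.array([np.cos(PSI),np.sin(PSI),0]); CY=np.array([-np.sin(PSI),np.cos(PSI),0])
def cw(x,y,z): return np.r_[C,0]+CX*x+CY*y+np.array([0,0,z])
def toch(p): d=np.array(p)-np.r_[C,0]; return np.array([d@CX,d@CY,d[2]])
def toolR(down,y):
    d=np.array(down)/np.linalg.norm(down); y=np.array(y)-d*(d@np.array(y)); y/=np.linalg.norm(y)
    return np.c_[d,y,np.cross(d,y)]
def rel(R,p,Rt,pt):
    "rotate-first plan: total rot vec (units of 6deg, tool), then shift in new tool axes in units of 25 mm"
    rv=Rn.from_matrix(R.T@Rt).as_rotvec()/np.radians(6)
    return rv.round(2), ((R.T@(np.array(pt)-p))/.025).round(2), ((Rt.T@(np.array(pt)-p))/.025).round(2)
def cur():
    s=status.sense(); return s,Rn.from_euler('xyz',s['tool_rot']).as_matrix(),np.array(s['position'])
E
python3 - <<'E'
from h import *
np.set_printoptions(precision=3,suppress=True)
s,R,p=cur(); print(R,p,toch(p),s['joint_pos'])
for sg in(1,-1):
    print(sg,rel(R,p,toolR([0,0,-1],sg*CX),cw(-.078,0,.34)))
print(cw(-.078,0,.34))
E
```

```text
[[-0.     0.378  0.926]
 [-0.001  0.926 -0.378]
 [-1.    -0.001 -0.   ]] [0.255 0.625 0.242] [-0.213  0.551  0.242] [ 1.145  0.116  1.442  0.     1.584 -0.038]
1 (array([9.29, 0.  , 0.01]), array([ -3.92, -15.2 ,  16.86]), array([-3.93,  5.38, 22.05]))
-1 (array([-20.71,  -0.01,   0.  ]), array([ -3.92, -15.2 ,  16.86]), array([ -3.93,  -5.38, -22.05]))
[0.502 0.114 0.34 ]
```

Emit:
jog_arm([
  [[-0.44,0,0],[0.93,0,0]],
  [[-0.44,0,0],[0.93,0,0]],
  [[-0.44,0,0],[0.93,0,0]],
  [[-0.44,0,0],[0.93,0,0]],
  [[-0.44,0,0],[0.93,0,0]],
  [[-0.44,0,0],[0.93,0,0]],
  [[-0.44,0,0],[0.93,0,0]],
  [[-0.44,0,0],[0.93,0,0]],
  [[-0.44,0,0],[0.93,0,0]],
  [[0,0.92,0],[0.92,0,0]],
], jaw=0.5)

```text
time: 1.4
position: [0.2766, 0.632, 0.3428]
tool_rot: [2.568, 1.569, 1.205]
contact_force: [-0.3, 0.7, 1.1]
width: 0.503
```

Emit:
jog_arm([
  [[0,0.2,1],[0,0,0]],
  [[0,0.2,1],[0,0,0]],
  [[0,0.2,1],[0,0,0]],
  [[0,0.2,1],[0,0,0]],
  [[0,0.2,1],[0,0,0]],
  [[0,0.2,1],[0,0,0]],
  [[0,0.2,1],[0,0,0]],
  [[0,0.2,1],[0,0,0]],
  [[0,0.2,1],[0,0,0]],
  [[0,0.2,1],[0,0,0]],
  [[0,0.2,1],[0,0,0]],
  [[0,0.2,1],[0,0,0]],
  [[0,0.2,1],[0,0,0]],
  [[0,0.2,1],[0,0,0]],
  [[0,0.2,1],[0,0,0]],
  [[0,0.2,1],[0,0,0]],
  [[0,0.2,1],[0,0,0]],
  [[0,0.2,1],[0,0,0]],
  [[0,0.2,1],[0,0,0]],
  [[0,0.2,1],[0,0,0]],
])

```text
time: 3.9
position: [0.4793, 0.1621, 0.3414]
tool_rot: [1.564, 1.571, 0.204]
contact_force: [0.5, 0.4, -0.3]
width: 0.501
```

```bash
python3 - <<'E'
from h import *
np.set_printoptions(precision=3,suppress=True)
s,im=snap('wrist','w1')
_,R,p=cur(); print(s['time'],toch(p),s['joint_pos'],s['width'],rel(R,p,toolR([0,0,-1],CX),cw(-.078,0,.34)))
E
```

```text
3.9 [-0.089  0.05   0.341] [ 0.276 -0.262  1.641 -0.     1.763  0.066] 0.500635839058545 (array([-0.01,  0.01, -0.  ]), array([0.05, 0.46, 2.  ]), array([0.05, 0.46, 2.  ]))
```

View pics/w1.png

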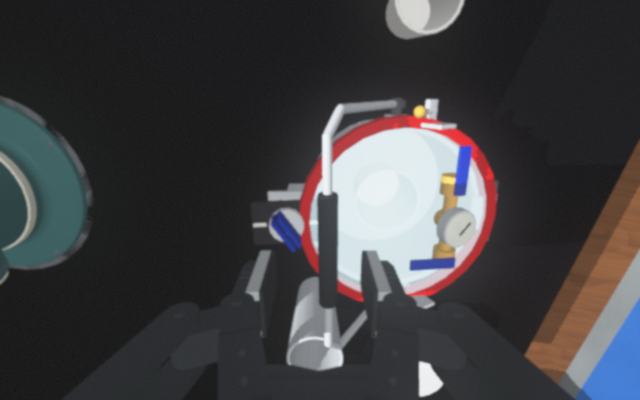

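```bash
python3 - <<'E'
from h import *
np.set_printoptions(precision=3,suppress=True)
a=np.load('pics/w1.npy'); s=dict(position=a[:3],tool_rot=a[3:])
print('cup scene',toch(plane(ray('scene',(436,270)),0)),'top',toch(plane(ray('scene',(438,238)),.085)),'side top',toch(plane(ray('side',(295,130)),.085)))
for n,px,z in [('cyl',(315,350),.085),('cyl b',(312,285),0),('white',(430,380),.085),('tumb',(425,10),.15)]:
    print(n,toch(plane(ray('wrist',px,s),z)))
for n,px,z in [('sl-',(328,195),.221),('sl+',(327,305),.221),('lock',(287,228),.18)]: print(n,toch(plane(ray('wrist',px,s),z)))
im=cv2.imread('pics/w1.png'); cv2.imwrite('pics/w1z.png',cv2.resize(im[170:390,230:450],None,fx=2.7,fy=2.7,interpolation=cv2.INTER_CUBIC)); cv2.imwrite('pics/w1l.png',cv2.resize(im[190:270,240:340],None,fx=7,fy=7,interpolation=cv2.INTER_CUBIC))
E
```

```text
cup scene [0.037 0.236 0.   ] top [0.025 0.233 0.085] side top [0.028 0.225 0.085]
cyl [-0.093 -0.244  0.085]
cyl b [-0.099 -0.183  0.   ]
white [ 0.093 -0.306  0.085]
tumb [0.008 0.206 0.15 ]
sl- [-0.08   0.054  0.221]
sl+ [-0.08  -0.056  0.221]
lock [-0.12   0.005  0.18 ]
```

View pics/w1z.png

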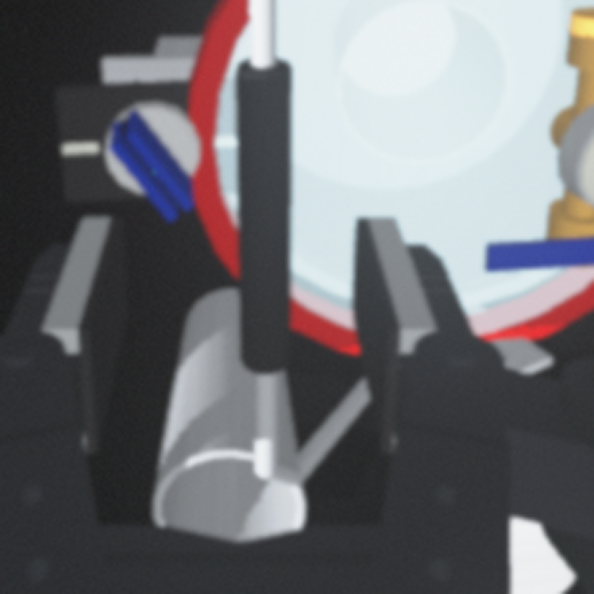

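View pics/w1l.png

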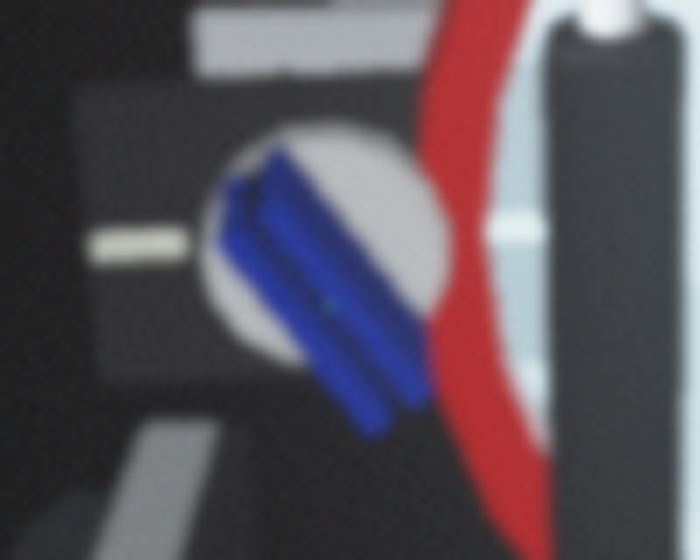

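Image up is the chamber's +y. The sleeve runs from (328,195) to (327,305), which gives chamber x = −0.080 and y centred. The lock sits at (287,228) and reads roughly 0.5 rad. The tumbler is at the lower centre, well clear of the work. Next I'll straddle the sleeve.

Emit:
jog_arm([
  [[0,0.18,1],[0,0,0]],
  [[0,0.18,0.98],[0,0,0]],
  [[1,0,0],[0,0,0]],
  [[1,0,0],[0,0,0]],
  [[1,0,0],[0,0,0]],
  [[1,0,0],[0,0,0]],
  [[1,0,0],[0,0,0]],
  [[0.4,0,0],[0,0,0]],
  [[0,0,0],[0,0,0]],
])

```text
time: 5.08
position: [0.4982, 0.1168, 0.2063]
tool_rot: [-1.565, 1.57, -2.925]
contact_force: [0.1, 0.1, -0.1]
width: 0.501
```

```bash
python3 - <<'E'
from h import *
np.set_printoptions(precision=3,suppress=True)
s,im=snap('wrist','w2'); print(s['time'],toch(s['position']),s['contact_force'],s['width'])
E
```

```text
5.075 [-0.081  0.004  0.206] [ 0.134  0.053 -0.078] 0.5005307390766199
```

View pics/w2.png

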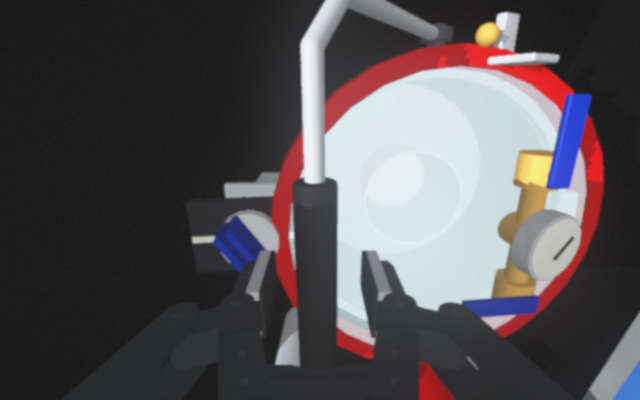

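The sleeve, at image columns 295–335, lies between the fingers. I'll cage it and sweep it back.

Emit:
jog_arm([
  [[0,0,0],[0,0,0]],
  [[0,0,0],[0,0,0]],
  [[-0.2,0.5,0],[0,0,0]],
  [[-0.2,0.5,0],[0,0,0]],
  [[-0.16,0.5,0],[0,0,0]],
  [[-0.16,0.5,0],[0,0,0]],
  [[-0.12,0.5,0],[0,0,0]],
  [[-0.08,0.5,0],[0,0,0]],
  [[0,0.5,0],[0,0,0]],
  [[0,0.5,0],[0,0,0]],
], jaw=0.36)

```text
time: 6.38
position: [0.597, 0.1382, 0.2291]
tool_rot: [-1.668, 1.571, -3.029]
contact_force: [-1.6, -0.2, 0.2]
width: 0.363
```

```bash
python3 - <<'E'
from h import *
np.set_printoptions(precision=3,suppress=True)
s,im=snap('wrist','w3'); print(s['time'],toch(s['position']),s['contact_force'],s['width'])
E
```

```text
6.375 [0.02  0.004 0.229] [-1.595 -0.221  0.203] 0.36253520656910054
```

View pics/w3.png

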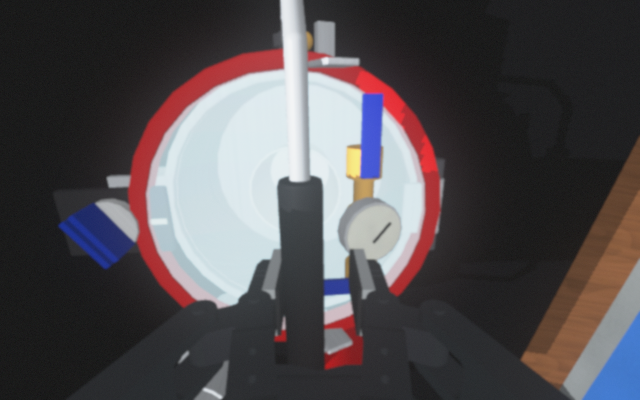

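Emit:
jog_arm([
  [[0.02,0.3,0],[0,0,0]],
  [[0.03,0.3,0],[0,0,0]],
  [[0.04,0.3,0],[0,0,0]],
  [[0.06,0.3,0],[0,0,0]],
  [[0.08,0.3,0],[0,0,0]],
  [[0.08,0.3,0],[0,0,0]],
])

```text
time: 7.18
position: [0.6409, 0.1475, 0.2216]
tool_rot: [1.41, 1.57, 0.05]
contact_force: [-0.6, 0.9, -0.2]
width: 0.359
```

Emit:
jog_arm([
  [[0.05,0.2,0],[0,0,0]],
])

```text
time: 7.3
position: [0.6457, 0.1485, 0.2203]
tool_rot: [1.279, 1.571, -0.081]
contact_force: [-9.1, -1.8, 3.4]
width: 0.36
```

Emit:
jog_arm([
  [[0.05,0.2,0],[0,0,0]],
])

```text
time: 7.42
position: [0.647, 0.1488, 0.2197]
tool_rot: [-1.554, 1.561, -2.915]
contact_force: [-67.0, -16.1, 28.7]
width: 0.363
```

```bash
python3 - <<'E'
from h import *
np.set_printoptions(precision=3,suppress=True)
s,im=snap('wrist','w4'); print(s['time'],toch(s['position']),s['contact_force'],s['width'])
E
```

```text
7.425 [0.071 0.004 0.22 ] [-67.018 -16.076  28.721] 0.36295291737640073
```

View pics/w4.png

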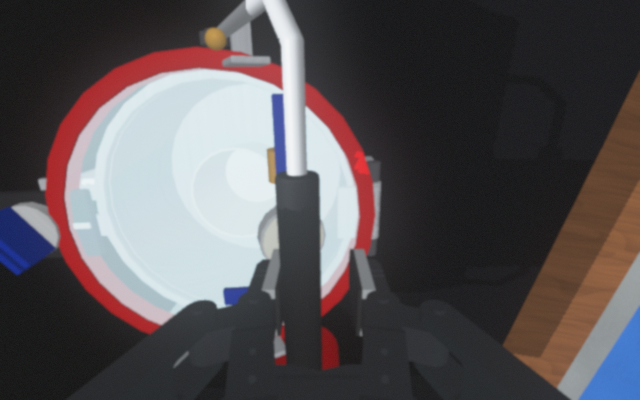

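The 74 N reading means the bail is on its hard stop, after the force dropped as it passed the balls. I'll back off, open a little and rise.

Emit:
jog_arm([
  [[0,-0.4,0],[0,0,0]],
  [[0,0,0],[0,0,0]],
], jaw=0.5)

```text
time: 7.72
position: [0.6402, 0.1474, 0.2194]
tool_rot: [1.55, 1.57, 0.19]
contact_force: [-0.1, -0.1, 0.4]
width: 0.499
```

Emit:
jog_arm([
  [[-1,0,0],[0,0,0]],
  [[-1,0,0],[0,0,0]],
  [[-1,0,0],[0,0,0]],
  [[-1,0,0],[0,0,0]],
  [[0,-1,0],[0,0,0]],
  [[0,-1,0],[0,0,0]],
  [[0,-1,0],[0,0,0]],
  [[0,-1,0],[0,0,0]],
  [[0,-1,0],[0,0,0]],
  [[0,-1,0],[0,0,0]],
  [[0,0,0],[0,0,0]],
])

```text
time: 9.1
position: [0.493, 0.116, 0.3199]
tool_rot: [1.542, 1.569, 0.181]
contact_force: [-0.4, 0.1, 0.6]
width: 0.5
```

```bash
python3 - <<'E'
from h import *
np.set_printoptions(precision=3,suppress=True)
s,im=snap('wrist','w5'); print(s['time'],toch(s['position']),s['tool_rot'],s['contact_force'],s['width'])
_,si=snap('side','s5'); _,sc=snap('scene','c5')
a=cv2.resize(sc[130:280,250:420],None,fx=2.3,fy=2.3,interpolation=cv2.INTER_CUBIC)
b=cv2.resize(si[100:250,215:385],None,fx=2.3,fy=2.3,interpolation=cv2.INTER_CUBIC)
cv2.imwrite('pics/cs5.png',np.hstack([a,b]))
E
```

```text
9.1 [-0.086  0.004  0.32 ] [1.542 1.569 0.181] [-0.421  0.135  0.592] 0.49976869895701437
```

View pics/w5.png

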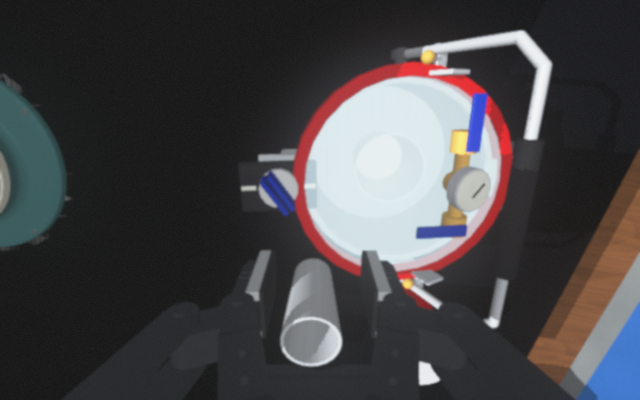

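View pics/cs5.png

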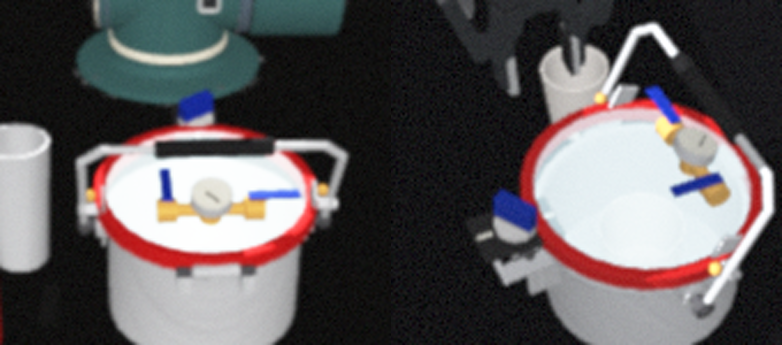

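```bash
python3 - <<'E'
from h import *
np.set_printoptions(precision=4,suppress=True)
a,b=[tri(ray('scene',p),ray('side',q)) for p,q in [((317.8,195.2),(365.9,159.6)),((368.7,193.9),(339.8,128.3))]]
print(toch(a[0]),a[1],toch(b[0]),b[1])
im=cv2.imread('pics/w5.png'); cv2.imwrite('pics/w5l.png',cv2.resize(im[140:230,225:325],None,fx=7,fy=6.6,interpolation=cv2.INTER_CUBIC))
E
```

```text
[ 0.0637 -0.0519  0.2275] [1.8, 1.8] [0.0601 0.0544 0.2249] [4.0, 4.0]
```

View pics/w5l.png

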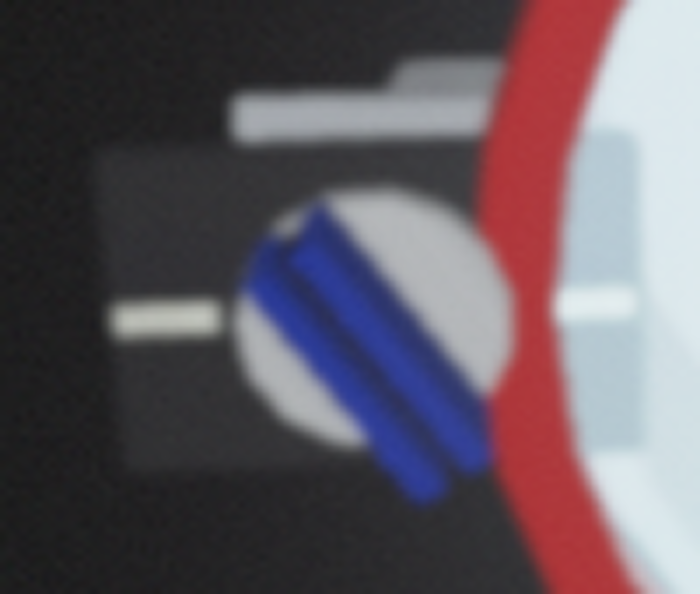

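```bash
python3 - <<'E'
from h import *
np.set_printoptions(precision=4,suppress=True)
a=np.load('pics/w5.npy'); s=dict(position=a[:3],tool_rot=a[3:])
f=lambda p,z: toch(plane(ray('wrist',(p[0]/7+224.6,p[1]/6.6+139.6),s),z))
def ang(d): return np.arctan2(d[1],d[0])
p,q=f((290,245),.186),f((455,482),.184); print('slot',p,q,'ctr',(p+q)/2,'lock',ang(p-q)-np.pi/2)
l,r=f((112,322),.155),f((220,316),.154); print('idx',l,r,ang(r-l))
l2,r2=f((558,306),.151),f((633,302),.150); print(l2,r2,ang(r2-l2),ang(r2-l))
print('disc',f((375,317),.161))
# lid balls from wrist
E
```

```text
slot [-0.1297  0.0181  0.186 ] [-0.1104 -0.016   0.184 ] ctr [-0.1201  0.0011  0.185 ] lock 0.5139030108720535
idx [-0.1604 -0.0018  0.155 ] [-0.1455 -0.0012  0.154 ] 0.041127359734338745
[-0.0982 -0.0005  0.151 ] [-0.0876 -0.0002  0.15  ] 0.03070072493603234 0.021577698085936063
disc [-0.1228  0.0007  0.161 ]
```

The bail reads (0.062, 0.226) in chamber x and z, against the nominal (0.065, 0.230), so it sits at the rear stop past the balls. The lock reads about 0.50 rad and the index line about ψ+0.02. Next is aligning over the wing.

```bash
cat >> h.py <<'E'
NRM=CX*.085+np.array([0,0,1]); NRM/=np.linalg.norm(NRM)
WING=cw(-.122,.001,.173)
def lockR(a): return toolR(-NRM, np.cos(a)*CX+np.sin(a)*CY)
E
python3 - <<'E'
from h import *
s,R,p=cur()
print(rel(R,p,lockR(.514),WING+NRM*.055), s['joint_pos'].round(3))
E
```

```text
(array([-4.92,  0.21, -0.8 ]), array([ 3.65, -1.3 ,  0.12]), array([ 3.75, -0.91, -0.38])) [ 0.181 -0.261  1.676  0.     1.727 -0.029]
```

Emit:
jog_arm([
  [[0,0,0],[-0.98,0.04,-0.16]],
  [[0,0,0],[-0.98,0.04,-0.16]],
  [[0,0,0],[-0.98,0.04,-0.16]],
  [[0,0,0],[-0.98,0.04,-0.16]],
  [[0,0,0],[-0.98,0.04,-0.16]],
  [[0.9,-0.3,-0.13],[0,0,0]],
  [[0.9,-0.3,-0.13],[0,0,0]],
  [[0.9,-0.3,-0.12],[0,0,0]],
  [[1,0,0],[0,0,0]],
  [[0,0,0],[0,0,0]],
], jaw=0.42)

```text
time: 10.5
position: [0.4626, 0.1066, 0.2274]
tool_rot: [-2.074, 1.482, -2.922]
contact_force: [-0.1, 0.0, 1.0]
width: 0.419
```

```bash
python3 - <<'E'
from h import *
s,im=snap('wrist','w6');_,R,p=cur()
print(s['time'],rel(R,p,lockR(.514),WING+NRM*.055), s['joint_pos'].round(3))
E
```

```text
10.5 (array([-0.02, -0.  ,  0.02]), array([ 0.04, -0.  ,  0.  ]), array([ 0.04, -0.  ,  0.  ])) [ 0.175 -0.269  1.831 -0.004  1.668 -0.549]
```

View pics/w6.png

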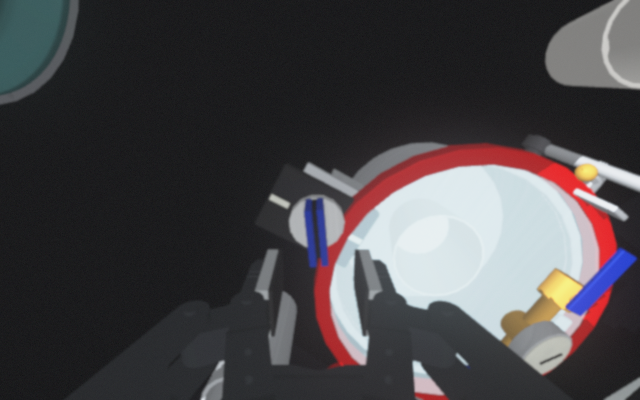

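The wing is at about (317,232) and parallel to the jaws, between the fingers at columns 268 and 366. I'll go down.

Emit:
jog_arm([
  [[0.7,0,0],[0,0,0]],
  [[0.7,0,0],[0,0,0]],
  [[0.4,0,0],[0,0,0]],
  [[0.24,0,0],[0,0,0]],
  [[0,0,0],[0,0,0]],
])

```text
time: 11.18
position: [0.4584, 0.1056, 0.1779]
tool_rot: [-2.073, 1.485, -2.92]
contact_force: [0.6, 0.2, -0.5]
width: 0.419
```

```bash
python3 - <<'E'
from h import *
s,im=snap('wrist','w7');_,R,p=cur()
print(s['time'],rel(R,p,lockR(.514),WING+NRM*.004), s['contact_force'].round(2))
E
```

```text
11.175 (array([-0.02,  0.01,  0.01]), array([0.05, 0.01, 0.01]), array([0.05, 0.01, 0.01])) [ 0.58  0.24 -0.48]
```

View pics/w7.png

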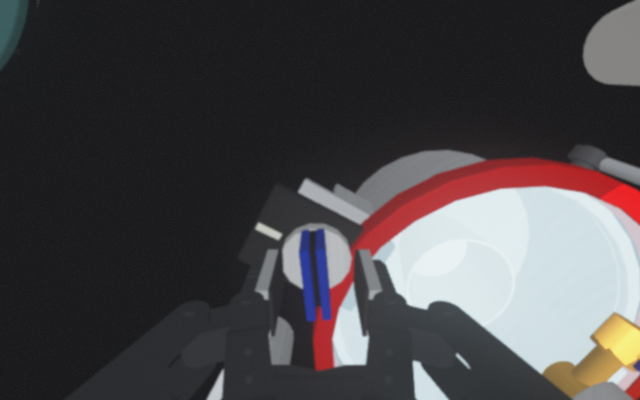

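```bash
python3 - <<'E'
import cv2
im=cv2.imread('pics/w7.png'); cv2.imwrite('pics/w7l.png',cv2.resize(im[215:335,240:400],None,fx=4.8,fy=4.8,interpolation=cv2.INTER_CUBIC))
E
```

```text
(no output)
```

View pics/w7l.png

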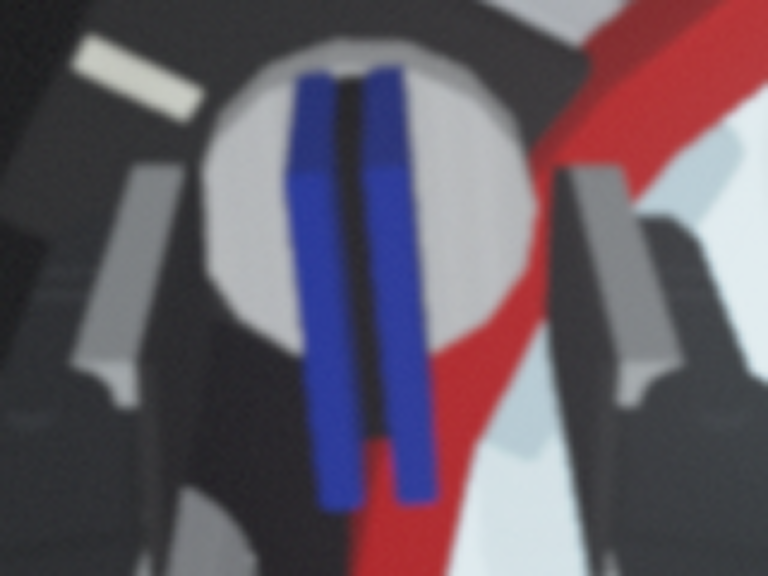

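```bash
python3 - <<'E'
from h import *
np.set_printoptions(precision=4,suppress=True)
a=np.load('pics/w7.npy'); s=dict(position=a[:3],tool_rot=a[3:])
R=Rn.from_euler('xyz',a[3:]).as_matrix()
def f(p,dx):
    o,v=ray('wrist',(p[0]/4.8+239.6,p[1]/4.8+214.6),s); o=R.T@(o-a[:3]); v=R.T@v
    return o+v*(dx-o[0])/v[0]
for dx in(-.008,-.004):
    L=[f(p,dx) for p in((288,180),(322,510),(405,170),(437,500))]
    print(dx,np.mean(L,0), [np.arctan2((L[i+1]-L[i])[1],(L[i+1]-L[i])[2]).round(3) for i in(0,2)], 'len',np.linalg.norm(L[1]-L[0]))
print('idx',[f(p,.028) for p in((80,52),(195,110))])
i=[f(p,.028) for p in((80,52),(195,110))]; d=i[1]-i[0]; print('index angle in tool from y toward z',np.arctan2(d[2],d[1]))
print('tips at dx .011 (sides)',f((130,165),.011),f((105,360),.011),f((180,165),.011),f((575,165),.011))
E
```

```text
-0.008 [-0.008   0.      0.0014] [np.float64(0.072), np.float64(0.092)] len 0.03704242215535255
-0.004 [-0.004  -0.      0.0041] [np.float64(0.072), np.float64(0.092)] len 0.03823151093363804
idx [array([ 0.028 , -0.0328, -0.0136]), array([ 0.028 , -0.0199, -0.0063])]
index angle in tool from y toward z 0.5161562664758812
tips at dx .011 (sides) [ 0.011  -0.0247 -0.0081] [ 0.011  -0.0288  0.016 ] [ 0.011  -0.0195 -0.0081] [ 0.011   0.0222 -0.0081]
```

Emit:
jog_arm([
  [[0,0,0.1],[-0.76,0,0]],
  [[0,0,0],[0,0,0]],
])

```text
time: 11.48
position: [0.4604, 0.1038, 0.1785]
tool_rot: [-2.151, 1.486, -2.919]
contact_force: [-0.1, -0.0, 0.3]
width: 0.425
```

Emit:
jog_arm([
  [[0,0,0],[0,0,0]],
  [[0,0,0],[0,0,0]],
  [[0,0,0],[0,0,0]],
  [[0,0,0],[0,0,0]],
  [[0,0,0],[0,0,0]],
], jaw=0.05)

```text
time: 12.1
position: [0.4596, 0.1032, 0.1781]
tool_rot: [-2.138, 1.483, -2.907]
contact_force: [-7.5, -6.8, 3.2]
width: 0.125
```

```bash
python3 - <<'E'
from h import *
s,im=snap('wrist','w8');print(s['time'],s['contact_force'].round(2),s['wrist_torque'].round(2),s['width'])
cv2.imwrite('pics/w8l.png',cv2.resize(im[200:350,220:420],None,fx=3.8,fy=3.8,interpolation=cv2.INTER_CUBIC))
E
```

```text
12.1 [-7.46 -6.77  3.16] [-1.08  1.1   0.18] 0.1246121805203229
```

View pics/w8l.png

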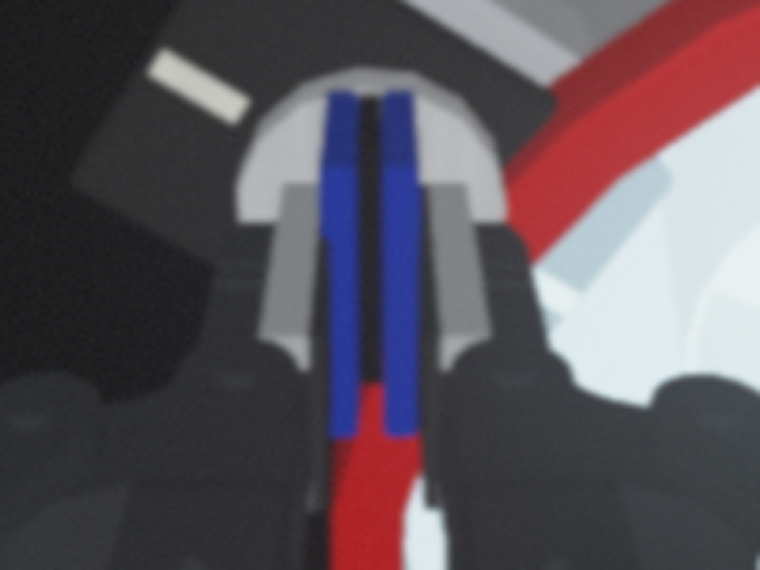

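```bash
cat >> h.py <<'E'
def idxang(name,p,q,ox,oy,sc,dx=.027):
    a=np.load(f'pics/{name}.npy'); s=dict(position=a[:3],tool_rot=a[3:]); R=Rn.from_euler('xyz',a[3:]).as_matrix()
    def f(p):
        o,v=ray('wrist',(p[0]/sc+ox-.4,p[1]/sc+oy-.4),s); o=R.T@(o-a[:3]); v=R.T@v
        return o+v*(dx-o[0])/v[0]
    d=f(q)-f(p); print(f(p).round(4),f(q).round(4)); return np.arctan2(d[2],d[1])
E
python3 - <<'E'
from h import *
x=idxang('w8',(156,63),(243,112),220,200,3.8); print(x,1.571-x,(1.571-x)/np.radians(6)); print(status.sense()['joint_pos'].round(3))
E
```

```text
[ 0.027  -0.0298 -0.0194] [ 0.027  -0.0177 -0.0118]
0.560766180127317 1.010233819872683 9.647022366680694
[ 0.17  -0.26   1.903 -0.006  1.585 -0.632]
```

Emit:
jog_arm([
  [[0,-0.03,0],[0,0,0]],
  [[0,0,0],[-0.75,0,0]],
  [[0,0,0],[-0.75,0,0]],
  [[0,0,0],[-0.75,0,0]],
  [[0,0,0],[-0.75,0,0]],
])

```text
time: 12.78
position: [0.4596, 0.1033, 0.1783]
tool_rot: [-2.47, 1.485, -2.922]
contact_force: [-1.8, 0.5, 1.5]
width: 0.121
```

```bash
python3 - <<'E'
from h import *
s,R,p=cur();print(s['time'],s['contact_force'].round(2),(R.T@s['contact_force']).round(2),s['wrist_torque'].round(2),s['width'])
E
```

```text
12.775 [-1.82  0.48  1.52] [-1.37 -0.44 -1.94] [ 0.2   0.08 -0.11] 0.12149198409347299
```

Forces are small and the turn is smooth, so I'll continue.

Emit:
jog_arm([
  [[0,0,0],[-0.8,0,0]],
  [[0,0,0],[-0.8,0,0]],
  [[0,0,0],[-0.8,0,0]],
  [[0,0,0],[-0.8,0,0]],
  [[0,0,0],[-0.8,0,0]],
  [[0,0,0],[-0.8,0,0]],
  [[0,0,0],[-0.8,0,0]],
  [[0,0,0],[-0.8,0,0]],
  [[0,0,0],[0,0,0]],
])

```text
time: 13.9
position: [0.4595, 0.104, 0.1782]
tool_rot: [3.127, 1.486, -2.939]
contact_force: [-1.8, 5.7, -0.1]
width: 0.125
```

```bash
python3 - <<'E'
from h import *
s,im=snap('wrist','w9');_,R,p=cur();print(s['time'],s['contact_force'].round(2),s['wrist_torque'].round(2),s['width'])
yv=R[:,1]; print('tool y angle in ch',np.arctan2(yv@CY,yv@CX))
cv2.imwrite('pics/w9l.png',cv2.resize(im[170:340,220:420],None,fx=3.5,fy=3.5,interpolation=cv2.INTER_CUBIC))
E
```

```text
13.9 [-1.8   5.68 -0.11] [ 1.2   0.28 -0.02] 0.12543868280279102
tool y angle in ch 1.577360216537773
```

View pics/w9l.png

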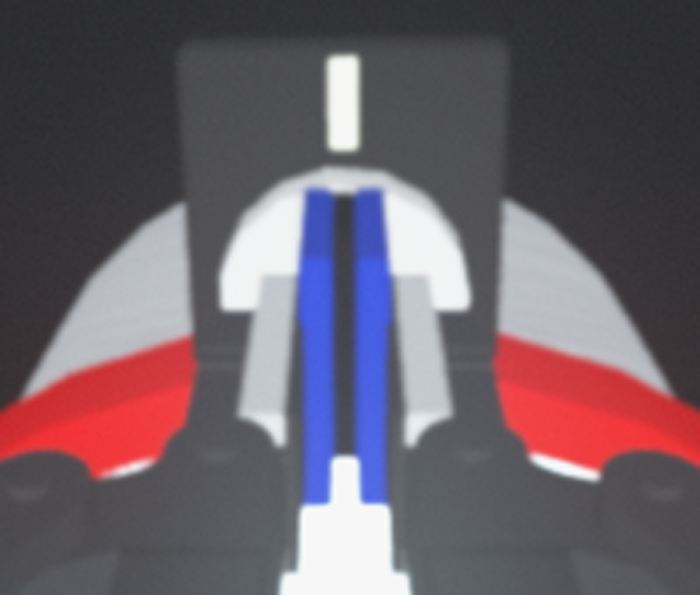

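The slot and index line share column 343, so they're aligned. I'll release and rise.

Emit:
jog_arm([
  [[0,0,0],[0,0,0]],
  [[0,0,0],[0,0,0]],
  [[0,0,0],[0,0,0]],
  [[-0.5,0,0],[0,0,0]],
  [[-1,0,0],[0,0,0]],
  [[-1,0,0],[0,0,0]],
  [[-1,0,0],[0,0,0]],
  [[0,0,0],[0,0,0]],
], jaw=0.4)

```text
time: 14.95
position: [0.4676, 0.105, 0.2679]
tool_rot: [-3.133, 1.489, -2.917]
contact_force: [0.5, -0.7, -0.5]
width: 0.399
```

```bash
python3 - <<'E'
from h import *
s,im=snap('wrist','w10');_,R,p=cur();print(s['time'],s['contact_force'].round(2),s['width'])
print(rel(R,p,toolR([0,0,-1],CY),cw(-.045,.001,.19)))
E
```

```text
14.95 [ 0.52 -0.68 -0.46] 0.39912782034551586
(array([ 0.06, -0.8 ,  0.01]), array([2.81, 0.08, 2.99]), array([3.05, 0.1 , 2.74]))
```

View pics/w10.png

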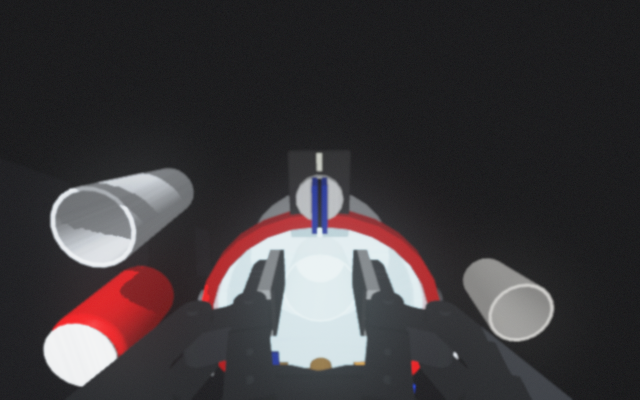

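After release, the slot and the index line are still in line at column 319. Now I'll close the jaws and move over the press spot.

Emit:
jog_arm([
  [[0,0,0.9],[0,-0.8,0]],
  [[0,0.1,0.95],[0,0,0]],
  [[0,0,0.9],[0,0,0]],
  [[1,0,0],[0,0,0]],
  [[1,0,0],[0,0,0]],
  [[0.8,0,0],[0,0,0]],
  [[0,0,0],[0,0,0]],
], jaw=0)

```text
time: 15.88
position: [0.5327, 0.1219, 0.1916]
tool_rot: [-3.064, 1.566, -2.847]
contact_force: [-0.1, -0.0, -0.5]
width: -0.002
```

```bash
python3 - <<'E'
from h import *
s,im=snap('wrist','w11');_,R,p=cur();print(s['time'],toch(p).round(4),s['contact_force'].round(2),s['width'])
E
```

```text
15.875 [-0.0455  0.0015  0.1931] [-0.05 -0.   -0.48] -0.0016211676163088431
```

View pics/w11.png

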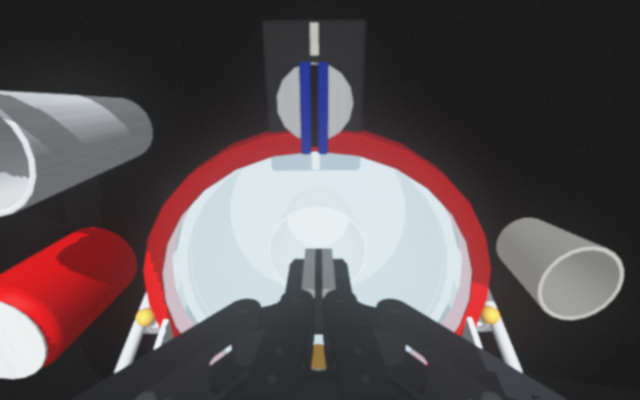

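Emit:
jog_arm([
  [[0.6,0,0],[0,0,0]],
  [[0.5,0,0],[0,0,0]],
  [[0.2,0,0],[0,0,0]],
  [[0.16,0,0],[0,0,0]],
  [[0,0,0],[0,0,0]],
])

```text
time: 16.55
position: [0.5333, 0.122, 0.157]
tool_rot: [-2.876, 1.569, -2.659]
contact_force: [-2.6, -0.1, 4.9]
width: 0.0
```

Emit:
jog_arm([
  [[0.14,0,0],[0,0,0]],
  [[0,0,0],[0,0,0]],
])

```text
time: 16.8
position: [0.5335, 0.122, 0.1539]
tool_rot: [-2.678, 1.57, -2.461]
contact_force: [-3.7, -0.8, 6.3]
width: 0.002
```

Emit:
jog_arm([
  [[0.12,0,0],[0,0,0]],
  [[0,0,0],[0,0,0]],
])

```text
time: 17.05
position: [0.5334, 0.122, 0.1511]
tool_rot: [-2.718, 1.57, -2.502]
contact_force: [-5.7, -1.5, 8.6]
width: -0.004
```

Emit:
jog_arm([
  [[0.1,0,0],[0,0,0]],
  [[0,0,0],[0,0,0]],
])

```text
time: 17.3
position: [0.5334, 0.122, 0.1488]
tool_rot: [-2.695, 1.57, -2.478]
contact_force: [-7.2, -1.7, 10.5]
width: 0.0
```

Emit:
jog_arm([
  [[0.08,0,-0.03],[0,0,0]],
  [[0,0,0],[0,0,0]],
])

```text
time: 17.55
position: [0.5333, 0.122, 0.148]
tool_rot: [-0.406, 1.569, -0.189]
contact_force: [-5.3, -1.6, 15.5]
width: 0.0
```

Emit:
jog_arm([
  [[0.04,0,0],[0,0,0]],
  [[0,0,0],[0,0,0]],
])

```text
time: 17.8
position: [0.5333, 0.122, 0.1479]
tool_rot: [-0.345, 1.569, -0.128]
contact_force: [-9.7, -2.2, 25.1]
width: -0.001
```

The force rises steeply (15 to 25 N) with the position fixed at z=0.148, so the lid is on its rim. I'll check with pictures.

```bash
python3 - <<'E'
from h import *
_,im=snap('wrist','w12'); _,sc=snap('scene','c12'); _,si=snap('side','s12')
s=status.sense(); print(s['time'],s['contact_force'].round(1),s['joint_velocities'].round(3))
r=lambda i:cv2.resize(i,(380,240))
a=cv2.resize(sc[140:290,200:460],(400,240)); b=cv2.resize(si[100:260,200:440],(380,240))
cv2.imwrite('pics/f12.png',np.vstack([np.hstack([a,b]),np.hstack([cv2.resize(im[:240,160:500],(400,280)),cv2.resize(im,(380,280))])]))
E
```

```text
17.95 [-10.   -1.4  23.8] [-0.001  0.001 -0.001  0.     0.     0.001]
```

View pics/f12.png

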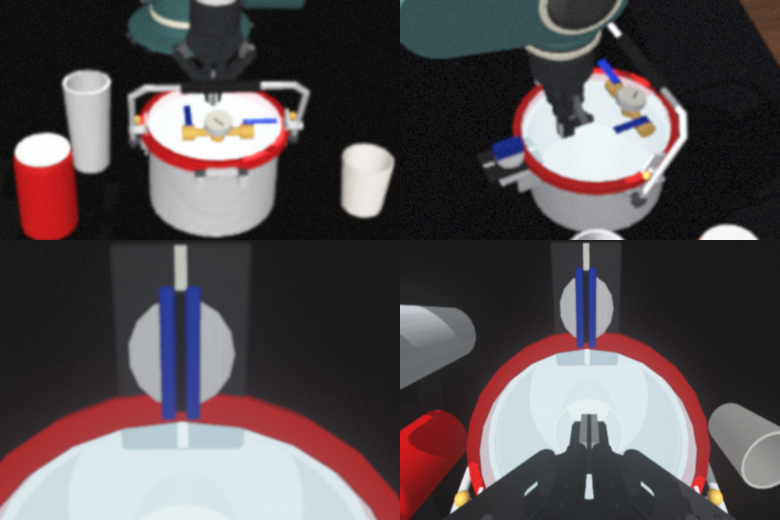

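The lid is down: the fingertips are at z 0.137, which matches its closed height. The slot is in line with the index marks, the bail is still at the rear, and the cup, tin and tumbler haven't moved. I'll hand it in.

```bash
python3 - <<'E'
from station import job,status
print(job.job_done()); s=status.sense(); print(s['time'],s['contact_force'],s['position'])
E
```

```text
the job is handed in; nothing more can be done
None
the job is handed in; nothing more can be done
```

The vacuum chamber is ready for pump-down, and I handed the job in at about 18 s with the arm still holding the lid pressed. The station gave no verdict.

- **Handle:** I swung it back past the spring balls to its rear stop. The crossbar measured 62 mm behind and 121 mm above the pivot, against the stated 65 mm and 125 mm, which is within camera error. I ran into the stop harder than intended: the wrist force briefly reached about 75 N, under the 120 N limit, on the finger that was pushing the handle. I backed off at once.
- **Lock:** I turned it counter-clockwise from about 0.5 to 0.6 rad (two camera estimates differed by about 0.1 rad). The slot now lines up with the white index line to about 0.02 rad by eye, and pictures after release and under pressure agree.
- **Lid:** It is pressed fully down with the closed fingertips and held at about 24 N, where 11 N is needed. The fingertips are at 137 mm, its stated closed height, and the steep force rise there shows it is on the rim.
- **Cup, tin and tumbler:** I did not touch them, and the last pictures show them where they stood.

One reading remains: while pressing, the fingertips also feel about 10 N of sideways force from friction on the lid. The arm was still in the last reading before handing in.

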